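# Slide the orange colour standard along the rail into the reader and close its light cover

## Task

Check the colour reader with its orange standard, using only fingertip pushes - do not pinch, lift or tip the standard. Push the orange standard flat against the reader's rail, slide it along the rail into the corner pocket until it is fully home against the end stop, then push the hinged light cover fully shut over it. Leave the other things on the bench where they are.

Things in the scene. Friction and masses are not known exactly. Their poses are not given: they have to be found in the camera images.
- reader: Bench colour reader, fixed: a low pale grey housing 176 (x) x 270 (y) mm with a flat grey deck on top, 34 mm above its origin, which is the centre of its underside. Axes at yaw 0: x away from the robot, y to the left. The deck is free from y = -131 to 45, x = -42 to 50 mm (its frame); the pale control strip in front (x = -86 to -42) is level with it.
- rail_face (a point): Point on the guiding face of the aluminium rail along the reader's far (+x) edge: reader frame (50, -30, 43) mm, axes the reader's. The face lies at x = 50, from y = -126 to 110; the bar is 12 mm thick and 18 mm high above the deck.
- pocket_mouth (a point): Middle of the mouth of the corner pocket at the reader's left end: reader frame (29, 70, 34) mm, axes the reader's. Behind it is the rail, in front a lip 18 mm high with inner face at x = 7.5 mm (pocket 42.5 wide for a holder 40 wide), at the end the stop face at y = 110, 18 high. A flared piece at y = 46 to 75 widens the mouth, its inner face slanting to x = -6.
- orange_standard: Orange tile in a black holder, loose on the deck, about 0.12 kg: 40 (x) x 60 (y) x 14 mm high, with an upright thumb tab across its tail, 40 wide, 8 thick (own y = -30 to -22), rising to 28 mm. Origin: centre of its underside. Its +y end enters the pocket first, long side along the rail; it starts turned up to 0.4 rad from that. When home its origin is at pocket_home, its axes the reader's.
- pocket_home (a point): Point on the reader's deck where the origin of the orange standard lies when it is fully home in the pocket: reader frame (30, 80, 34) mm, axes those of the reader.
- cover (a joint): Hinge of the black light cover, rad: 0 = shut (level), positive = open; starts leaning back past upright at 1.75 to 2.0, limit 2.1. Stiff: it stays where left, about 1 N at its edge moves it. The hinge line is parallel to the reader's x; opening swings it toward +y. Push it from behind (toward -y), then down. If the standard is not home the cover lands on its tab.
- cover_hinge (a point): Middle of the cover's hinge line over the end stop: reader frame (28.5, 118, 56) mm. The cover is a plate 54 mm wide (along the hinge), 60 mm long from hinge to free edge, 5 mm thick. Shut, it covers y = 58 to 118 mm of the reader, its upper face 60 mm above the reader's underside.
- cover_edge (a point): Point on the outer (upper when shut) face of the cover, 55 mm from the hinge line, 5 mm from the free edge, in the middle of its width; moves with the cover.
- white_standard: White ceramic tile in the same kind of black holder (40 x 60 mm, tab 28 mm high), loose on the bench in front of the balance. Leave it alone. Origin: centre of its underside.
- tangerine_4: Tangerine, about 68 mm, loose on the bench behind and left of the reader. Leave it alone. Origin: its underside.
- jar_3: Small jar with a blue lid, 42 mm wide and 62 mm high, loose behind the reader. Leave it alone. Origin: centre of its underside.
- weight_1: Brass knob weight, 22 mm wide and 32 mm high, loose behind the reader. Leave it alone. Origin: centre of its underside.
- weight_2: Grey steel knob weight, 17 mm wide and 26 mm high, loose behind the reader. Leave it alone. Origin: centre of its underside.
- pen_1: Pen, 145 mm long, loose on the bench at the right, beside the notebook. Leave it alone. Origin: middle of its underside.

How it is judged:
On the way, in this order (a step that is already met when the one before it is completed fails the run):
1. The orange standard lies flat against the rail (within 3 mm and 0.08 rad), still more than 35 mm short of the end stop (x of orange_standard in the frame of pocket_home above -0.003 m and angle between the y axis of orange_standard and the y axis of reader, either way round below 0.08 rad and y of orange_standard in the frame of pocket_home below -0.035 m), for 0.1 s.
2. The orange standard is home in the corner pocket (within 4 mm of the end stop) while the cover is still open (y of orange_standard in the frame of pocket_home above -0.004 m and x of orange_standard in the frame of pocket_home above -0.004 m and value of joint cover above 1 rad), for 0.1 s.
At the end, for the whole second after the job is handed in: The orange standard is at rest in the corner pocket, its origin within 4 mm of home along the rail and across it, flat on the deck and square to the rail within 0.08 rad, and the light cover is shut to within 0.06 rad (y of orange_standard in the frame of pocket_home above -0.004 m and x of orange_standard in the frame of pocket_home above -0.004 m and distance between orange_standard and pocket_home below 0.006 m and angle between the y axis of orange_standard and the y axis of reader, either way round below 0.08 rad and value of joint cover below 0.06 rad and linear speed of orange_standard below 0.01 m/s); the robot touches nothing.
It fails at once if The orange standard is lifted more than 6 mm off the deck, or tipped more than 0.2 rad (z of orange_standard in the frame of reader above 0.04 m or angle between orange_standard's own z axis and vertical above 0.2 rad).
It fails at once if The orange standard leaves the deck (z of orange_standard in the frame of reader below 0.028 m).
It fails at once if One of the other loose things on the bench is moved more than 15 mm (distance of any of white_standard, tangerine_4, jar_3, weight_1, weight_2, pen_1 from where it was at the start of the episode above 0.015 m).
It fails at once if The fingers pinch the orange standard: they squeeze it with more than 25 N while it presses on the reader with less than 9 N (contact force between the fingers and orange_standard above 25 N and contact force between orange_standard and reader below 9 N).
It also fails if it takes over 48 s, if anything falls off the work surface, if the arm or the gripper's body presses on something with over 40 N, if the wrist force passes 120 N, or if a joint passes its speed limit or range.

## Robot

A 7-joint arm with a two-finger parallel gripper is mounted at the origin on a cart in front of the work surface, level with it; the furniture and walls round the work are solid. World frame = base frame: x ahead of the robot, y to its left, z up, the work surface at z = 0. Lengths are in m, angles in rad, forces in N, time in s.
With the tool pointing down it reaches from about 0.35 to 0.9 m from the base axis. Payload 8.1 kg.
Tool frame: the origin (TCP) lies at the very end of the fingers, on their centre line; the grasp point (between the pads) lies 19 mm behind it; y points along the fingers, x is the direction in which the jaws open and shut, and the axes are right-handed (so a half turn about y gives the same grasp; the last joint's range is limited). The gripper opens to 85 mm and grips with 20 to 120 N. Pads are 22 mm wide; open, the fingers measure 114 mm over their backs; the gripper's body (76 mm by 85 mm) begins 54 mm behind the grasp point. The pads swing forward as they close: fully open they stand 13 mm farther back than shut.
Start: joints at [1.236, 0.434, 0.025, 1.573, -0.012, 1.134, -0.075], TCP at [0.144, -0.608, 0.231] pointing down, gripper open.
Joint ranges: [-2.62, 2.62], [-0.44, 2.09], [-1.27, 1.32], [0.08, 2.57], [-1.32, 4.46], [0.12, 2], [-2.74, 2.74]. Speed limits (rad/s): [2.22, 2.22, 3.01, 3.01, 3.14, 3.14, 3.14].

## Interface

Orientations are given as a unit quaternion [x, y, z, w].
In Python, from rig import manip, eyes, workorder gives the robot as it stands.
- The arm moves only by the shell command python3 -m creep 'ROWS' [FORCE]. ROWS is JSON, one flat list of numbers, 7 for each row, row after row: the shift along the tool's x, y, z in mm, then the turn, a rotation vector about the tool's x, y, z in degrees, then the opening, from -1 (shut) to 1 (fully open). In form: [tx, ty, tz, wx, wy, wz, gripper, tx, ty, tz, wx, wy, wz, gripper, ...]. A call has 1 to 20 rows; each row is the pose to reach, as a shift and turn from the pose commanded when the call began, along the tool's axes at that moment; what a row does not reach only later rows make up. A row lasts 1/12 s, in which the tool goes at most 41.7 mm and 7.16 degrees, less where a joint would pass 70% of its speed; a pose out of reach is approached as far as the arm can. A call with a gripper value outside its range is refused whole. The fingers move at their own pace and stop on an object; FORCE is the grip in N (left out, the last holds). Time passes only in rows, so rows that repeat a pose let the fingers close. It gives the time, the measured TCP pose, the force and the opening at its end, in the units of the state.
- manip.read_state(): the state, without advancing time (a new reading comes with each control period).
- eyes.grab_frame(name): name is "side" or "top" or "wrist"; returns (picture, depth): 480x640x3 uint8, blue, green, red; 480x640 float32, m along the optical axis (not along the pixel's ray), 0 where there is no reading.
- eyes.camera_params(name): a dict with "camera_matrix" (3x3 intrinsics, pixels), "cam_to_world" (4x4, takes a point from camera to world coordinates). Camera axes: x right, y down, z forward; pixel columns grow to the right and rows downward; lengths in m; the calibration is good to about 2 mm. A picture is of the moment at which its call begins: read the wrist's pose just before it. camera_params takes no time and is no camera call; for the wrist camera it gives the pose at the moment of the call.
- workorder.close_job(): hands the job in, once; it reports no verdict.
The state is a dict: "clock": time; "joint_positions": joint angles; "joint_vel": joint speeds; "joint_efforts": joint torques, N m; "position": TCP position; "orientation": TCP orientation; "wrist_force": force on the tool from outside, world axes, zero at the start; "wrist_torque": the same for the moment, N m; "width": finger opening in m.
Only numpy, scipy, OpenCV 4.12 (cv2) and the standard library are available. Lean on these libraries where they do the work, as an engineer would, in place of code of your own. Each camera call takes 0.05 s, during which the arm holds its last target. There are 200 camera calls.

## Working session

There is one attempt and no reset: what is moved stays moved. The work goes in short steps, Python scripts to look and compute and a shell command to move; the robot and the scene stay as the last step left them, time stands still between calls to the robot, and variables do not carry over. Pictures are saved under pics/ and viewed, about 8 in all and at most 12, crops included, and the job is handed in when it is done.

```bash
ls; mkdir -p pics
python3 - <<'E'
from rig import manip, eyes
import cv2,numpy as np
s=manip.read_state();print({k:np.round(v,3).tolist() for k,v in s.items()})
for n in("top","side"):
    im,d=eyes.grab_frame(n);cv2.imwrite(f"pics/{n}0.png",im);np.save(f"pics/{n}0.npy",d)
    p=eyes.camera_params(n);print(n,np.round(p["camera_matrix"],1).tolist(),np.round(p["cam_to_world"],3).tolist())
E
```

```text
pics
{'clock': 0.0, 'joint_positions': [1.236, 0.435, 0.025, 1.574, -0.012, 1.134, -0.075], 'joint_vel': [-0.0, 0.001, -0.001, -0.0, -0.002, -0.0, -0.002], 'joint_efforts': [-0.001, -67.046, 1.025, -31.621, 0.016, 0.012, 0.0], 'position': [0.143, -0.608, 0.231], 'orientation': [-0.554, 0.439, -0.438, 0.555], 'wrist_force': [-0.503, 0.254, -0.087], 'wrist_torque': [-0.055, -0.001, 0.013], 'width': 0.086}
top [[539.1, 0.0, 326.6], [0.0, 539.1, 237.6], [0.0, 0.0, 1.0]] [[-0.004, -0.991, 0.135, 0.429], [-1.0, 0.005, 0.006, -0.07], [-0.007, -0.135, -0.991, 1.368], [0.0, 0.0, 0.0, 1.0]]
side [[438.3, 0.0, 317.9], [0.0, 438.3, 240.2], [0.0, 0.0, 1.0]] [[-0.82, -0.221, 0.528, 0.017], [-0.573, 0.332, -0.75, 0.714], [-0.009, -0.917, -0.398, 0.51], [0.0, 0.0, 0.0, 1.0]]
```

View pics/top0.png

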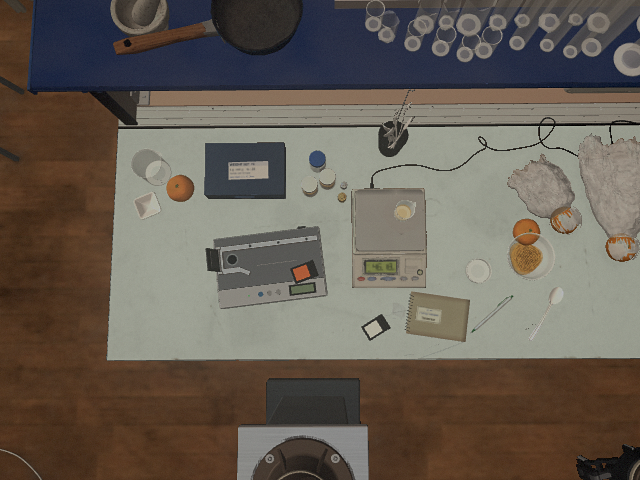

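View pics/side0.png

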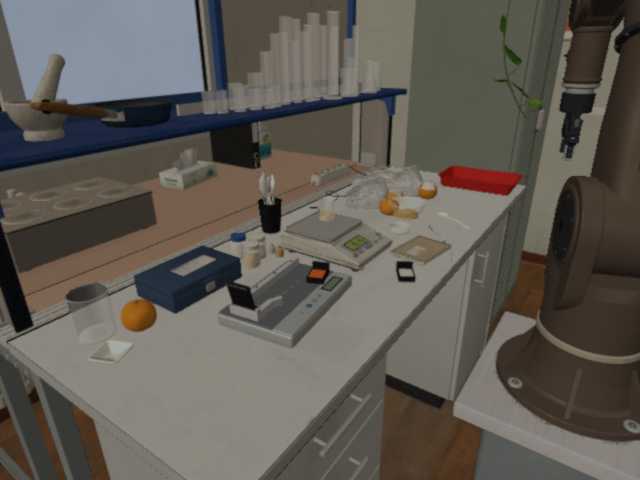

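The top view shows the reader with corners near (215,237), (321,227), (327,298) and (223,308). The orange standard is at (304,271), the open cover at (212,260), and the white standard at (375,327). The side view shows the cover leaning back at (240,295). Next: coarse positions, then a move to a wrist view.

```bash
cat > h.py <<'E'
import numpy as np,cv2
from rig import manip,eyes
from scipy.spatial.transform import Rotation as R
def ray(p,uv,z):
    "pixels -> world points on plane z"
    K=p["camera_matrix"];T=np.array(p["cam_to_world"])
    uv=np.atleast_2d(np.float64(uv));d=np.c_[uv,np.ones(len(uv))]@np.linalg.inv(K).T@T[:3,:3].T
    o=T[:3,3];return o+d*((z-o[2])/d[:,2])[:,None]
def pose():
    s=manip.read_state();return np.array(s["position"]),R.from_quat(s["orientation"]),s
E
python3 - <<'E'
from h import *
p=eyes.camera_params("top")
c=ray(p,[[215,237],[321,227],[327,298],[223,308]],.034);print(c.round(3),c.mean(0))
v=c[0]-c[1]+c[3]-c[2];print("yaw",np.arctan2(-v[0],v[1]))
print(ray(p,[304,271],.045))
x,r,s=pose();print(x,r.as_matrix().round(3))
T=eyes.camera_params("wrist");M=np.array(T["cam_to_world"]);print(T["camera_matrix"]);print("cam in tool",(r.inv().as_matrix()@(M[:3,3]-x)).round(3),(r.inv().as_matrix()@M[:3,:3]).round(3))
E
```

```text
[[ 0.614  0.218  0.034]
 [ 0.637 -0.047  0.034]
 [ 0.461 -0.061  0.034]
 [ 0.437  0.194  0.034]] [0.53723068 0.07589508 0.034     ]
yaw 0.09041518402804047
[[ 0.52655279 -0.00531252  0.045     ]]
[ 0.14340455 -0.60786441  0.23062425] [[ 0.23  -0.     0.973]
 [-0.973  0.001  0.23 ]
 [-0.001 -1.    -0.   ]]
[[355.83345718   0.         312.67785462]
 [  0.         355.83345718 242.54781952]
 [  0.           0.           1.        ]]
cam in tool [-0.001 -0.143  0.079] [[ 1.     0.002 -0.001]
 [ 0.001 -0.314  0.949]
 [ 0.001 -0.949 -0.314]]
```

```bash
python3 -m creep '[-140,0,130,0,4,0,-1,-280,0,260,0,8,0,-1,-420,0,390,0,8,0,-1,-564,0,524,0,8,0,-1,-564,0,524,0,8,0,-1,-564,0,524,0,8,0,-1,-564,0,524,0,8,0,-1,-564,0,524,0,8,0,-1,-564,0,524,0,8,0,-1,-564,0,524,0,8,0,-1,-564,0,524,0,8,0,-1,-564,0,524,0,8,0,-1,-564,0,524,0,8,0,-1,-564,0,524,0,8,0,-1,-564,0,524,0,8,0,-1,-564,0,524,0,8,0,-1,-564,0,524,0,8,0,-1,-564,0,524,0,8,0,-1,-564,0,524,0,8,0,-1,-564,0,524,0,8,0,-1]' 40
python3 - <<'E'
from h import *
x,r,s=pose();p=eyes.camera_params("wrist");im,d=eyes.grab_frame("wrist");cv2.imwrite("pics/w1.png",im);np.savez("pics/w1.npz",d=d,K=p["camera_matrix"],T=p["cam_to_world"]);print(s["clock"],x,r.as_matrix().round(3))
E
```

```text
clock: 1.77
position: [0.5253, 0.0667, 0.231]
orientation: [-0.523, 0.475, -0.474, 0.525]
wrist_force: [0.1, -0.4, 0.2]
width: -0.0
1.7667 [0.52534072 0.06667874 0.23099599] [[ 0.099  0.     0.995]
 [-0.995  0.003  0.099]
 [-0.003 -1.     0.001]]
```

View pics/w1.png

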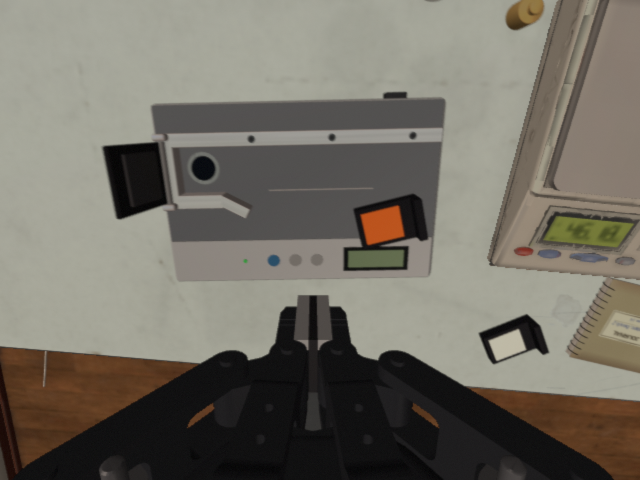

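The wrist view shows the reader with corners near (153,104), (445,98), (431,277) and (176,281). The rail lies along row ~140, the pocket mouth is near (235,185), and the cover is open at the left (137,178). The orange tile is at (382,225) with its tab on the right, near (418,215). Next I measure these.

```bash
cat > m.py <<'E'
from h import *
def cloud(d,K,T):
    v,u=np.mgrid[:480,:640];P=np.stack([(u-K[0,2])/K[0,0]*d,(v-K[1,2])/K[1,1]*d,d],-1)
    return P@T[:3,:3].T+T[:3,3]
def reader(W,seed=(.537,.076),yaw=.095):
    "fit yaw/origin from cloud: rail face edge & deck rect"
    d=np.array([np.cos(yaw),np.sin(yaw)]);n=np.array([-d[1],d[0]])
    q=W[...,:2]-seed;a=q@d;b=q@n;z=W[...,2]
    return a,b,z
E
python3 - <<'E'
from m import *
f=np.load("pics/w1.npz");W=cloud(f["d"],f["K"],f["T"]);im=cv2.imread("pics/w1.png")
for n,uv in dict(deck=(300,215),deck2=(400,170),rail=(290,138),strip=(210,265),bench=(100,300),tile=(382,226),stop=(172,175),lip=(200,203),tab=(419,218)).items(): print(n,W[uv[1],uv[0]].round(4))
p=eyes.camera_params("top");Wt=cloud(np.load("pics/top0.npy"),p["camera_matrix"],np.array(p["cam_to_world"]))
for n,uv in dict(deck=(270,270),bench=(180,320),tile=(304,271)).items(): print("top",n,Wt[uv[1],uv[0]].round(4))
a,b,z=reader(W)
m=((z>.027)&(z<.042)&(abs(a)<.13)&(abs(b)<.2)).astype(np.uint8)
m=cv2.morphologyEx(m,cv2.MORPH_OPEN,np.ones((3,3)))
print(m.sum())
# front (strip) edge, right edge, left-part edges by per-slice extrema
def line(x,y): 
    k=np.polyfit(x,y,1); 
    for _ in range(3):
        r=abs(np.polyval(k,x)-y);g=r<max(2*np.median(r),.0005);k=np.polyfit(x[g],y[g],1)
    return k.round(4),np.median(abs(np.polyval(k,x)-y)).round(4)
A=a[m>0];B=b[m>0]
bb=np.arange(-.12,.12,.005);print("front",line(bb,np.array([A[abs(B-t)<.003].min() for t in bb])),"back",line(bb,np.array([A[abs(B-t)<.003].max() for t in bb])))
aa=np.arange(-.07,.03,.004);print("right",line(aa,np.array([B[abs(A-t)<.003].min() for t in aa])),"left",line(aa,np.array([B[abs(A-t)<.003].max() for t in aa])))
mr=(z>.047)&(z<.058)&(abs(a-.056)<.015);A=a[mr];B=b[mr]
bb=np.arange(-.11,.08,.005);print("railface",line(bb,np.array([A[abs(B-t)<.003].min() for t in bb])),line(bb,np.array([A[abs(B-t)<.003].max() for t in bb])))
# color outline of reader via non-bench: orange
hsv=cv2.cvtColor(im,cv2.COLOR_BGR2HSV);o=cv2.inRange(hsv,(5,180,120),(20,255,255));o[:, :340]=0
c=max(cv2.findContours(o,0,2)[0],key=cv2.contourArea)
pts=ray(dict(camera_matrix=f["K"],cam_to_world=f["T"]),c[:,0],.048);print(cv2.minAreaRect(np.float32(pts[:,:2]*1000)))
E
```

```text
deck [0.5194 0.0803 0.0348]
deck2 [ 0.572  -0.0097  0.0338]
rail [0.5913 0.0947 0.0532]
strip [0.4575 0.1677 0.0348]
bench [0.3854 0.3049 0.0007]
tile [0.52   0.0018 0.0488]
stop [0.549  0.1973 0.0534]
lip [0.5263 0.172  0.0545]
tab [ 0.5341 -0.0274  0.0616]
top deck [0.5302 0.0795 0.0343]
top bench [ 0.408   0.3102 -0.0062]
top tile [ 0.5262 -0.0055  0.0494]
40357
front (array([-0.0256, -0.0846]), np.float64(0.0003)) back (array([-0.0256,  0.0883]), np.float64(0.0002))
right (array([ 0.0039, -0.1992]), np.float64(0.0006)) left (array([-0.2846,  0.1251]), np.float64(0.0046))
railface (array([-0.0259,  0.0512]), np.float64(0.0002)) (array([-0.0266,  0.0625]), np.float64(0.0002))
((520.6189575195312, 1.4456233978271484), (31.107093811035156, 36.239009857177734), 20.277536392211914)
```

Run:
```python
from m import *
f=np.load("pics/w1.npz");W=cloud(f["d"],f["K"],f["T"]);im=cv2.imread("pics/w1.png");P=dict(camera_matrix=f["K"],cam_to_world=f["T"])
yaw=.1206;a,b,z=reader(W,yaw=yaw)
ok=(z>.027)&(z<.042)&(abs(a)<.1)&(b>-.16)&(b<.17)
A=a[ok];B=b[ok]
print("right",[round(B[abs(A-t)<.003].min()*1e3,1) for t in np.arange(-.08,.04,.015)])
print("left",[round(B[abs(A-t)<.003].max()*1e3,1) for t in np.arange(-.08,.08,.015)])
print("front",np.median([A[abs(B-t)<.003].min() for t in np.arange(-.1,.1,.01)]),"back",np.median([A[abs(B-t)<.003].max() for t in np.arange(-.1,.1,.01)]))
mr=(z>.047)&(z<.058)&(abs(a-.056)<.02);A2=a[mr];B2=b[mr]
print("railface",np.median([A2[abs(B2-t)<.003].min() for t in np.arange(-.11,.06,.01)]))
st=(z>.047)&(z<.06)&(a>.02)&(a<.04)&(b>.07)&(b<.13);print("stop b",b[st].min(),b[st].max())
# corner px of housing -> reader
for n,uv,h in [("TR",(445,98),.034),("BR",(431,277),.034),("BL",(176,281),.034),("TL",(153,104),.034)]:
    w=ray(P,uv,h)[0][:2]-np.array([.537,.076]);d=np.array([np.cos(yaw),np.sin(yaw)]);print(n,w@d,w@[-d[1],d[0]])
# top camera: orange centre and right edge
t=cv2.imread("pics/top0.png");h=cv2.cvtColor(t,cv2.COLOR_BGR2HSV);o=cv2.inRange(h,(3,150,100),(20,255,255));o[:250]=0;o[290:]=0;o[:,:280]=0;o[:,330:]=0
v,u=np.nonzero(o);print("top tile",ray(eyes.camera_params("top"),[u.mean(),v.mean()],.048))
# cover & tab points
cv_=(z>.062)&(b>.09)&(abs(a-.03)<.06);print("cover a",a[cv_].min(),a[cv_].max(),"b",b[cv_].min(),b[cv_].max(),"z",z[cv_].max());
k=np.polyfit(b[cv_],z[cv_],1);print("cover angle",np.pi+np.arctan(k[0]) if k[0]<0 else np.arctan(k[0]))
tb=(z>.056)&(b<-.02)&(b>-.16)&(a<.045)&(a>-.1)
print("tab rect (reader-ish)",cv2.minAreaRect(np.float32(np.c_[a[tb],b[tb]]*1e3)),z[tb].mean())
hd=(z>.044)&(z<.056)&(b<-.02)&(b>-.13)&(a<.04)&(a>-.1);print("holder rect",cv2.minAreaRect(np.float32(np.c_[a[hd],b[hd]]*1e3)))
```

```text
right [np.float64(-126.5), np.float64(-126.3), np.float64(-127.5), np.float64(-127.1), np.float64(-126.5), np.float64(-127.6), np.float64(-127.7), np.float64(-126.9)]
left [np.float64(140.2), np.float64(140.1), np.float64(140.5), np.float64(140.9), np.float64(140.9), np.float64(107.4), np.float64(117.5), np.float64(117.5), np.float64(117.7), np.float64(140.3), np.float64(140.3)]
front -0.08456615273123122 back 0.08841635697754291
railface 0.051076661751826076
stop b 0.11622550192373697 0.12612579923485617
TR 0.08679318939669615 -0.12549947470675094
BR -0.08593636930116869 -0.12753119524095807
BL -0.0855378422718555 0.1384251409312323
TL 0.0872269709306312 0.13463199979901957
top tile [[0.52316171 0.00189208 0.048     ]]
cover a -0.0005451027435307606 0.060453819931661754 b 0.12396220735595129 0.14364302645414695 z 0.11679088393194792
cover angle 1.2458105799269956
tab rect (reader-ish) ((-15.164264678955078, -65.11482238769531), (91.71857452392578, 39.514591217041016), 87.77420043945312) 0.29805228221247515
holder rect ((-22.917768478393555, -77.3748779296875), (40.67118453979492, 59.39277648925781), 13.591323852539062)
```

```bash
cat >> h.py <<'E'
O=np.array([.5377,.0828]);YAW=.1206
def rd():
    x,r,s=pose();d=np.array([np.cos(YAW),np.sin(YAW)]);n=np.array([-d[1],d[0]]);q=x[:2]-O
    z=r.as_matrix()[:,2]
    print("t",round(s["clock"],2),"reader xyz mm",(np.array([q@d,q@n,x[2]])*1e3).round(1),"yaw err deg",np.degrees(np.arctan2(z[1],z[0])-YAW).round(2),"tilt",r.as_matrix()[2,[0,2]].round(4),"F",np.round([s["wrist_force"][:2]@d,s["wrist_force"][:2]@n,s["wrist_force"][2]],1),"w",round(s["width"],4))
E
python3 -m creep '[35,0,-30,0,-1.2,0,-0.45,69,0,-60,0,-1.2,0,-0.45,69,0,-60,0,-1.2,0,-0.45,69,40,-60,0,-1.2,0,-0.45,69,80,-60,0,-1.2,0,-0.45,69,120,-60,0,-1.2,0,-0.45,69,150,-60,0,-1.2,0,-0.45,69,170,-60,0,-1.2,0,-0.45,69,170,-60,0,-1.2,0,-0.45,69,170,-60,0,-1.2,0,-0.45]' >/dev/null; python3 -c "
from h import *
rd();im,d=eyes.grab_frame('wrist');cv2.imwrite('pics/w2.png',im)"
```

```text
t 2.65 reader xyz mm [-79.4 -88.2  61. ] yaw err deg -0.5 tilt [ 0.0003 -0.0027] F [0.3 0.5 0.7] w 0.0237
```

View pics/w2.png

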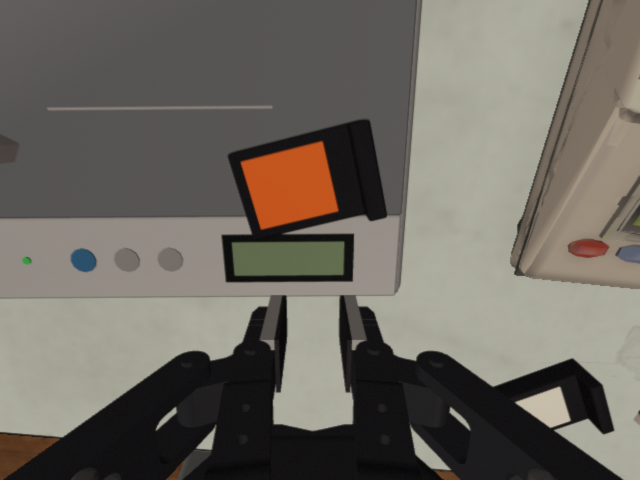

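The wrist view shows both fingertips at (278,300) and (348,300), in front of the standard, which spans (232..385, 120..235). Next I lower the fingers and push along +x.

```bash
python3 -m creep '[-6,10,0,0,-0.5,0,-0.45,-6,21,0,0,-0.5,0,-0.45,-6,21,0,0,-0.5,0,-0.45,-6,21,8,0,-0.5,0,-0.45,-6,21,14,0,-0.5,0,-0.45,-6,21,19,0,-0.5,0,-0.45,-6,21,24,0,-0.5,0,-0.45,-6,21,29,0,-0.5,0,-0.45,-6,21,34,0,-0.5,0,-0.45,-6,21,39,0,-0.5,0,-0.45,-6,21,44,0,-0.5,0,-0.45,-6,21,49,0,-0.5,0,-0.45,-6,21,54,0,-0.5,0,-0.45,-6,21,59,0,-0.5,0,-0.45,-6,21,63,0,-0.5,0,-0.45,-6,21,66,0,-0.5,0,-0.45,-6,21,66,0,-0.5,0,-0.45]' >/dev/null; python3 -c "
from h import *
rd();im,d=eyes.grab_frame('wrist');cv2.imwrite('pics/w3.png',im);p=eyes.camera_params('wrist');np.savez('pics/w3.npz',d=d,K=p['camera_matrix'],T=p['cam_to_world'])"
```

```text
t 4.12 reader xyz mm [-11.3 -81.7  40.3] yaw err deg 0.06 tilt [-0.0001  0.0007] F [-0.2  0.2  0.2] w 0.0234
```

View pics/w3.png

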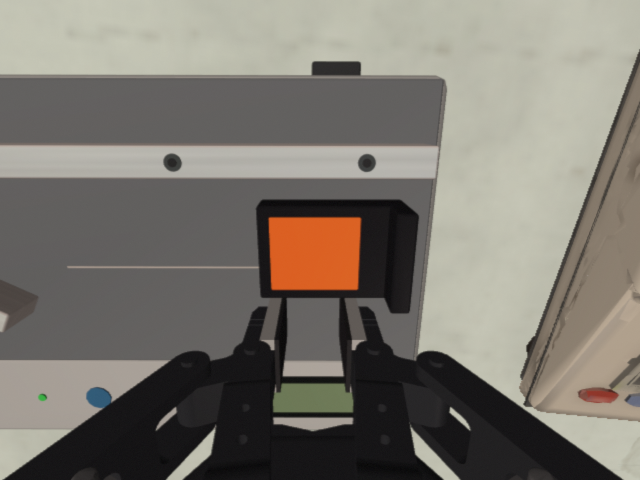

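The standard is now square to the rail, spanning (260..415, 202..298). The rail face is near row 178. Next I measure the remaining gap.

```bash
cat > g.py <<'E'
from m import *
import sys
f=np.load(sys.argv[1]);P=dict(camera_matrix=f["K"],cam_to_world=f["T"])
def px(uv,z):
    w=ray(P,uv,z)[:,:2]-O;d=np.array([np.cos(YAW),np.sin(YAW)]);return (np.c_[w@d,w@[-d[1],d[0]]]*1e3).round(1)
if __name__=="__main__":
    for t in sys.argv[2:]:
        u,v,z=map(float,t.split(","));print(t,px([u,v],z/1e3))
E
python3 g.py pics/w3.npz 265,202,48 385,202,48 270,178,52 400,178,52 268,296,48 385,297,48 390,207,62 416,215,62
```

```text
265,202,48 [[ 39.1 -62.3]]
385,202,48 [[  39.3 -108.7]]
270,178,52 [[ 48.9 -65. ]]
400,178,52 [[  49.1 -112.8]]
268,296,48 [[ -1.2 -61.9]]
385,297,48 [[  -1.5 -111.4]]
390,207,62 [[  40.4 -107.6]]
416,215,62 [[  37.6 -117. ]]
```

```bash
python3 -m creep '[0,0,4,0,0,0,-0.45,0,0,7,0,0,0,-0.45,0,0,9,0,0,0,-0.45,0,0,10,0,0,0,-0.45,0,0,10,0,0,0,-0.45]' >/dev/null; python3 -c "
from h import *
rd()"; python3 -m creep '[0,0,1,0,0,0,-0.45,0,0,2,0,0,0,-0.45,0,0,2,0,0,0,-0.45,0,0,2,0,0,0,-0.45]' >/dev/null; python3 -c "
from h import *
rd();im,d=eyes.grab_frame('wrist');cv2.imwrite('pics/w4.png',im);p=eyes.camera_params('wrist');np.savez('pics/w4.npz',d=d,K=p['camera_matrix'],T=p['cam_to_world'])"
```

```text
t 4.58 reader xyz mm [ -1.8 -81.8  40.3] yaw err deg 0.06 tilt [-0.      0.0003] F [-0.1  0.5 -0.2] w 0.0236
t 4.92 reader xyz mm [ -0.3 -81.8  40.2] yaw err deg 0.07 tilt [ 0.     -0.0003] F [-1.2  0.   0.4] w 0.0233
```

```bash
python3 -m creep '[0,0,1,0,0,0,-0.45,0,0,2,0,0,0,-0.45,0,0,2,0,0,0,-0.45,0,0,2,0,0,0,-0.45]' >/dev/null; python3 -c "
from h import *
rd();im,d=eyes.grab_frame('wrist');cv2.imwrite('pics/w4.png',im);p=eyes.camera_params('wrist');np.savez('pics/w4.npz',d=d,K=p['camera_matrix'],T=p['cam_to_world'])"
```

```text
t 5.3 reader xyz mm [ -0.2 -81.9  39.9] yaw err deg 0.06 tilt [ 0.0004 -0.0039] F [-6.8  0.3  5. ] w 0.0236
```

View pics/w4.png

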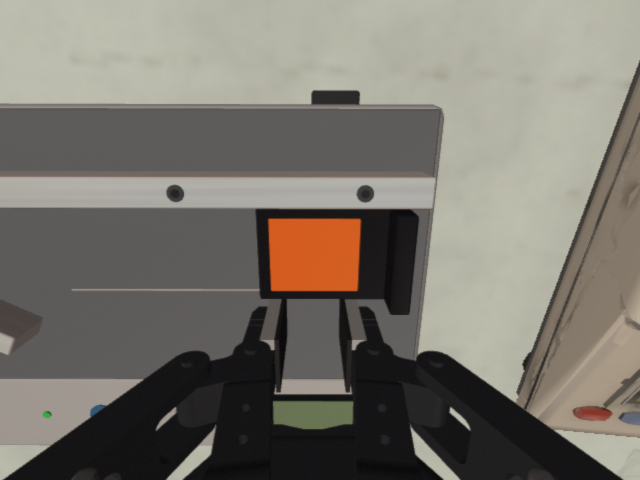

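Flat against the rail with 7 N of contact force: the holder's far edge is at row 210, meeting the rail at row 208. Before going behind the tab I check the clearance to the balance.

```bash
python3 - <<'E'
from m import *
f=np.load("pics/w1.npz");W=cloud(f["d"],f["K"],f["T"]);a,b,z=reader(W,seed=O,yaw=YAW)
for lo in range(-240,-130,10):
    k=(abs(a-.026)<.05)&(b*1e3>lo)&(b*1e3<lo+10)&(f["d"]>0)
    print(lo,k.sum(),z[k].max().round(3) if k.sum() else None)
E
python3 g.py pics/w4.npz 268,298,48 260,212,48 412,308,62 385,212,48
```

```text
-240 1414 0.074
-230 1942 0.074
-220 3912 0.074
-210 2403 0.06
-200 975 0.002
-190 959 0.003
-180 974 0.003
-170 966 0.003
-160 964 0.003
-150 621 0.003
-140 193 0.035
268,298,48 [[  9.7 -62. ]]
260,212,48 [[ 46.9 -60.3]]
412,308,62 [[  12.9 -118.8]]
385,212,48 [[  47.  -108.9]]
```

```bash
python3 -m creep '[0,0,-10,0,0,0,-0.45,0,0,-20,0,0,0,-0.45,0,-35,-20,0,0,0,-0.45,0,-70,-20,0,0,0,-1,30,-70,0,0,0,0,-1,60,-70,27,0,0,0,-1,60,-70,27,0,0,0,-1,60,-70,27,0,0,0,-1,60,-40,27,0,0,0,-1,60,-15,27,0,0,0,-1,60,-2,27,0,0,0,-1,60,-2,27,0,0,0,-1,60,-2,27,0,0,0,-1]' >/dev/null; python3 -c "
from h import *
rd()"
```

```text
t 6.43 reader xyz mm [  27.9 -140.8   42. ] yaw err deg 0.13 tilt [-0.0007 -0.0017] F [ 0.3 -0.1  0.8] w -0.0001
```

```bash
python3 -m creep '[-6,0,0,0,0,0,-1,-11,0,0,0,0,0,-1,-16,0,0,0,0,0,-1,-24,0,0,0,0,0,-1,-32,0,0,0,0,0,-1,-40,0,0,0,0,0,-1,-48,0,0,0,0,0,-1,-56,0,0,0,0,0,-1,-64,0,0,0,0,0,-1,-72,0,0,0,0,0,-1,-80,0,0,0,0,0,-1,-88,0,0,0,0,0,-1,-96,0,0,0,0,0,-1,-103,0,0,0,0,0,-1,-109,0,0,0,0,0,-1,-114,0,0,0,0,0,-1,-114,0,0,0,0,0,-1]' >/dev/null; python3 -c "
from h import *
rd();im,d=eyes.grab_frame('wrist');cv2.imwrite('pics/w5.png',im);p=eyes.camera_params('wrist');np.savez('pics/w5.npz',d=d,K=p['camera_matrix'],T=p['cam_to_world'])"
```

```text
t 7.85 reader xyz mm [ 28.8 -26.2  42.3] yaw err deg 0.15 tilt [-0.0007  0.    ] F [0.1 0.2 0.2] w 0.0
```

View pics/w5.png

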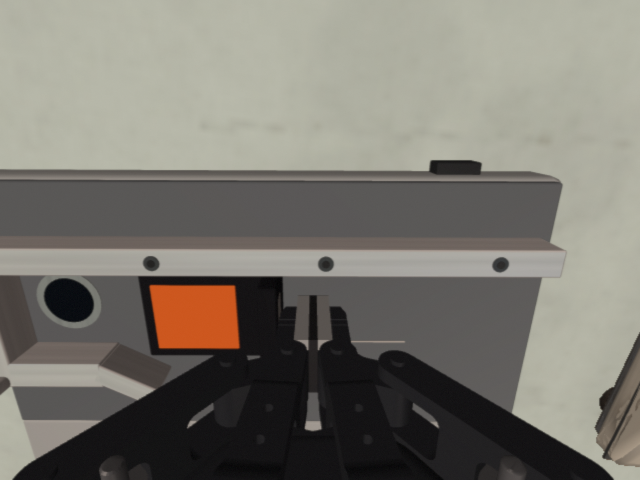

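The standard at (142..283, 276..355) is still flush with the rail and lined up with the mouth. I continue the push.

```bash
python3 -m creep '[-5,0,-1,0,0,0,-1,-11,0,-1,0,0,0,-1,-17,0,-1,0,0,0,-1,-23,0,-1,0,0,0,-1,-29,0,-1,0,0,0,-1,-35,0,-1,0,0,0,-1,-41,0,-1,0,0,0,-1,-47,0,-1,0,0,0,-1,-52,0,-1,0,0,0,-1,-56,0,-1,0,0,0,-1,-60,0,-1,0,0,0,-1,-62,0,-1,0,0,0,-1,-62,0,-1,0,0,0,-1]' >/dev/null; python3 -c "
from h import *
rd()"
python3 -m creep '[-2,0,0,0,0,0,-1,-4,0,0,0,0,0,-1,-5,0,0,0,0,0,-1,-5,0,0,0,0,0,-1]' >/dev/null;  python3 -c "
from h import *
rd()"
```

```text
t 8.98 reader xyz mm [27.8 34.9 42.3] yaw err deg 0.1 tilt [-0.0003  0.0001] F [ 0.2 -0.4 -0.6] w 0.0
t 9.32 reader xyz mm [27.7 35.5 42.3] yaw err deg -0.11 tilt [ 0.0041 -0.0008] F [-1.5 -9.7  3.3] w -0.0
```

```bash
python3 -c "
from h import *
im,d=eyes.grab_frame('wrist');cv2.imwrite('pics/w6.png',im);p=eyes.camera_params('wrist');np.savez('pics/w6.npz',d=d,K=p['camera_matrix'],T=p['cam_to_world'])"
```

```text
(no output)
```

View pics/w6.png

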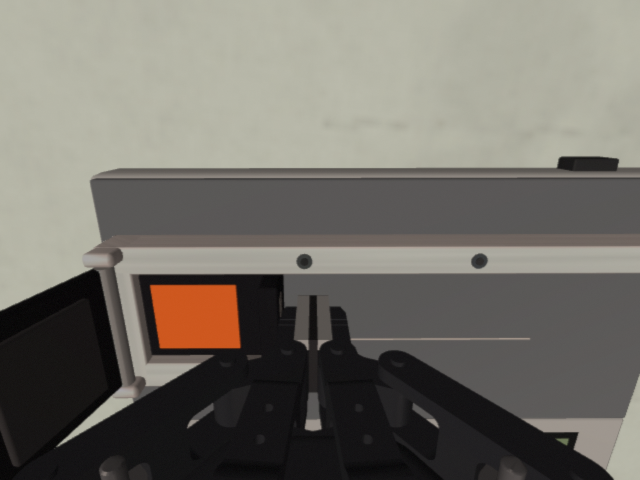

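```bash
cat > t.py <<'E'
import sys
from m import *
def tile(n):
    f=np.load(f"pics/{n}.npz");P=dict(camera_matrix=f["K"],cam_to_world=f["T"]);im=cv2.imread(f"pics/{n}.png")
    o=cv2.inRange(cv2.cvtColor(im,cv2.COLOR_BGR2HSV),(5,180,120),(20,255,255))
    c=max(cv2.findContours(o,0,2)[0],key=cv2.contourArea);w=ray(P,c[:,0],.048)[:,:2]-O
    d=np.array([np.cos(YAW),np.sin(YAW)]);print(n,cv2.minAreaRect(np.float32(np.c_[w@d,w@[-d[1],d[0]]]*1e3)))
    W=cloud(f["d"],f["K"],f["T"]);a,b,z=reader(W,seed=O,yaw=YAW);k=(z>.049)&(z<.056)&(a>.015)&(a<.04)&(b>.09)&(b<.13)
    if k.any():print(" stop top y",b[k].min(),b[k].max())
    k=(z>.044)&(z<.0495)&(a>-.0)&(a<.049)&(b<.13);print(" holder top x,y range",a[k].min(),a[k].max(),b[k].min(),b[k].max())
for n in sys.argv[1:]:tile(n)
E
python3 t.py w3 w4 w5 w6
```

```text
w3 ((17.690269470214844, -81.40936279296875), (31.064836502075195, 36.322540283203125), 0.18050935864448547)
 holder top x,y range 3.4059522255030557e-06 0.03845379703136269 -0.21180213870727194 -0.05815698380123475
w4 ((28.797061920166016, -81.40818786621094), (30.6618595123291, 36.2879524230957), 0.15517008304595947)
 holder top x,y range 8.432869732012645e-06 0.04852994297311977 -0.212798687283292 -0.05701397530526625
w5 ((27.802799224853516, 25.303190231323242), (31.226316452026367, 36.36991500854492), 0.11472300440073013)
 stop top y 0.10748621548174658 0.11085880580180418
 holder top x,y range 2.6464780364161975e-05 0.048269154248335486 -0.0373371407926819 0.11105983808731237
w6 ((27.268878936767578, 87.3298110961914), (36.232627868652344, 30.64876937866211), 89.89323425292969)
 stop top y 0.09000606744827479 0.11661779933710248
 holder top x,y range 0.0032392417072115015 0.04821571790289182 0.02509005179257852 0.11084504070060415
```

```bash
python3 - <<'E'
import cv2;im=cv2.imread("pics/w6.png");
for r in (300,330):print(im[r,128:160].mean(1).round().astype(int).tolist())
E
for u in 140 142 144 146 148 150; do python3 g.py pics/w6.npz $u,300,48 $u,300,52|tr '\n' ' '; done
python3 -m creep '[-1,0,0,0,0,0,-1,-2,0,0,0,0,0,-1,-3,0,0,0,0,0,-1,-3,0,0,0,0,0,-1]' >/dev/null;  python3 -c "
from h import *
rd()"
```

```text
[160, 162, 164, 163, 164, 161, 141, 114, 90, 74, 70, 69, 68, 66, 50, 29, 22, 19, 22, 19, 18, 19, 20, 28, 65, 99, 107, 108, 108, 107, 108, 108]
[159, 158, 158, 158, 159, 160, 163, 165, 164, 165, 164, 148, 122, 97, 75, 70, 69, 68, 66, 50, 28, 22, 19, 21, 18, 20, 20, 20, 40, 94, 107, 108]
140,300,48 [[ 35.6 110.6]] 140,300,52 [[ 37.6 108.4]] 142,300,48 [[ 35.6 109.7]] 142,300,52 [[ 37.6 107.6]] 144,300,48 [[ 35.6 108.9]] 144,300,52 [[ 37.6 106.8]] 146,300,48 [[ 35.6 108. ]] 146,300,52 [[ 37.6 105.9]] 148,300,48 [[ 35.6 107.2]] 148,300,52 [[ 37.6 105.1]] 150,300,48 [[ 35.6 106.3]] 150,300,52 [[ 37.6 104.3]] t 9.7 reader xyz mm [27.7 35.6 42.3] yaw err deg -0.24 tilt [ 0.0071 -0.0013] F [ -0.5 -17.3   5.9] w -0.0004
```

Home: the holder edge is about 0.8 mm from the stop face in the image, and the tool doesn't advance at 17 N. Now I retract and go behind the cover.

```bash
python3 -m creep '[12,0,0,0,0,0,-1,24,0,0,0,0,0,-1,24,-40,0,0,0,0,-1,24,-80,0,0,0,0,-1,24,-120,0,0,0,0,-1,24,-158,0,0,0,0,-1,-12,-158,0,0,0,0,-1,-50,-158,0,0,0,0,-1,-90,-158,0,0,0,0,-1,-130,-158,0,0,0,0,-1,-140,-158,0,0,0,0,-1,-140,-158,0,0,0,0,-1,-140,-158,0,0,0,0,-1]' >/dev/null; python3 -c "
from h import *
rd();
im,d=eyes.grab_frame('wrist');cv2.imwrite('pics/w7.png',im);p=eyes.camera_params('wrist');np.savez('pics/w7.npz',d=d,K=p['camera_matrix'],T=p['cam_to_world'])"
```

```text
t 10.78 reader xyz mm [ 27.4 182.5 200. ] yaw err deg 0.16 tilt [ 0.0001 -0.0005] F [ 0.2 -0.2 -0.5] w -0.0004
```

View pics/w7.png

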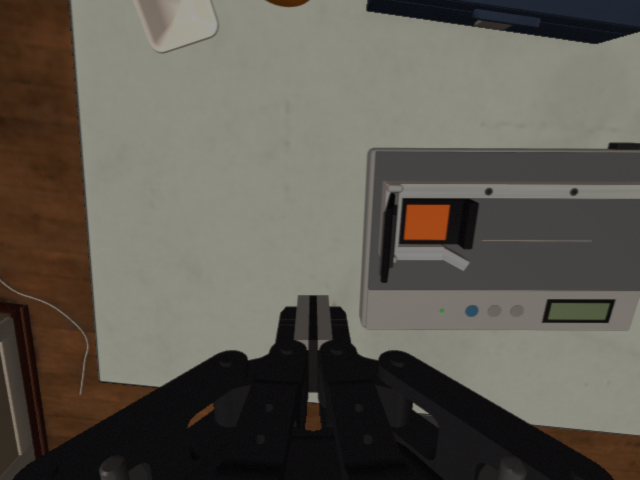

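The standard sits snug in the pocket at (403..473, 198..250), and the cover is upright-leaning at (390,235). There is free space under the tool.

```bash
python3 -m creep '[0,36,0,0,0,0,-1,0,72,0,0,0,0,-1,0,102,0,0,0,0,-1,4,104,0,0,0,0,-1,14,104,0,0,0,0,-1,22,104,0,0,0,0,-1,28,104,0,0,0,0,-1,34,104,0,0,0,0,-1,40,104,0,0,0,0,-1,46,102,0,0,0,0,-1,53,100,0,0,0,0,-1,53,100,0,0,0,0,-1]' >/dev/null; python3 -c "
from h import *
rd();
im,d=eyes.grab_frame('wrist');p=eyes.camera_params('wrist');np.savez('pics/w8.npz',d=d,K=p['camera_matrix'],T=p['cam_to_world']);cv2.imwrite('pics/w8.png',im)"
```

```text
t 11.83 reader xyz mm [ 28.1 127.3 101. ] yaw err deg -0.03 tilt [0.0009 0.0007] F [ 0.9 -0.4 -0.8] w 0.0001
```

View pics/w8.png

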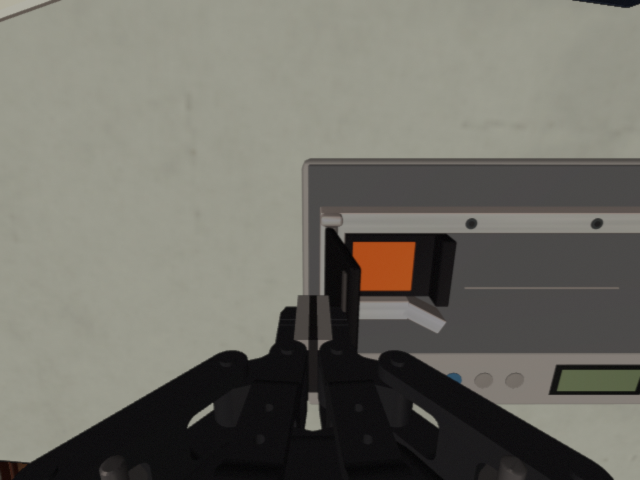

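The cover is upright and being pushed by the finger at (345,275). I follow the arc down.

```bash
python3 -m creep '[5,0,0,0,0,0,-1,10,0.5,0,0,0,0,-1,15,2,0,0,0,0,-1,21,4,0,0,0,0,-1,26,7,0,0,0,0,-1,31,10,0,0,0,0,-1,35,14,0,0,0,0,-1,39,19,0,0,0,0,-1,42,24,0,0,0,0,-1,45,30,0,0,0,0,-1,46,34,0,0,0,0,-1,47,38,0,0,0,0,-1,47,40,0,0,0,0,-1,47,40,0,0,0,0,-1]' >/dev/null; python3 -c "
from h import *
rd()"
python3 -m creep '[0,1,0,0,0,0,-1,0,2,0,0,0,0,-1,0,2,0,0,0,0,-1]' >/dev/null; python3 -c "
from h import *
rd()"
```

```text
t 13.05 reader xyz mm [27.5 82.  60.2] yaw err deg 0.07 tilt [ 0.0007 -0.0006] F [-0.   0.2  0. ] w 0.0002
t 13.3 reader xyz mm [27.7 82.1 59.7] yaw err deg 0.07 tilt [0.0009 0.0005] F [-6.7 -4.1 19.3] w 0.0
```

```bash
python3 -m creep '[0,-15,0,0,0,0,-1,0,-50,0,0,0,0,-1,0,-90,0,0,0,0,-1,0,-130,0,0,0,0,-1,0,-150,-30,0,0,0,-1,0,-150,-60,0,0,0,-1,0,-150,-60,0,0,0,-1,0,-150,-60,0,0,0,-1]' >/dev/null
python3 - <<'E'
from m import *
rd();p=eyes.camera_params('wrist');im,d=eyes.grab_frame('wrist');cv2.imwrite('pics/w9.png',im);im2,_=eyes.grab_frame('side');cv2.imwrite('pics/s9.png',im2)
W=cloud(d,p["camera_matrix"],np.array(p["cam_to_world"]));a,b,z=reader(W,seed=O,yaw=YAW)
k=(abs(a-.0285)<.022)&(b>.062)&(b<.105)&(d>0);print(np.polyfit(b[k],z[k],1),z[k].mean(),k.sum())
k=(abs(a-.0)<.03)&(b>-.1)&(b<.03);print("deck ref slope",np.polyfit(b[k],z[k],1))
E
```

```text
t 13.97 reader xyz mm [-33.4  82.4 208.8] yaw err deg 0.14 tilt [0.0005 0.0008] F [-0.  -0.5  0.2] w 0.0002
[-0.01335184  0.06186185] 0.06074776164260847 3112
deck ref slope [0.96308193 0.08992795]
```

View pics/w9.png

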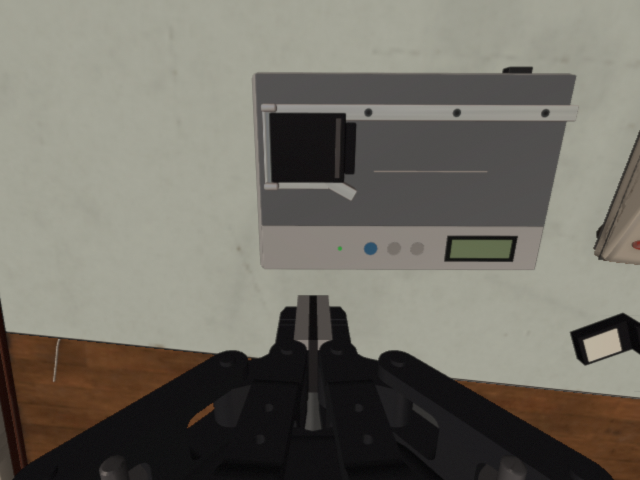

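The cover is flat over the standard at (270..345, 113..183). It measures 0.013 rad, with its upper face at 60.7 mm. The robot is clear.

```bash
python3 -c "
from rig import workorder
print(workorder.close_job())"
```

```text
the job is handed in; nothing more can be done
None
```

The orange standard is home in the corner pocket and the light cover is shut over it. I handed the job in at about 14 s on the robot's clock, and no verdict is given. I used fingertip pushes only: square against the rail with two fingertips, along the rail with the closed fingers behind the tab, then the cover from behind and down.

- **Against the rail:** The tile edges were within 0.2° of the rail, and the tool met about 7 N and stopped. The holder was still about 170 mm short of home.
- **Home in the pocket, cover still open:** The tool stalled with no further travel at 17 N. The image showed the holder's head about 0.8 mm from the stop face, which is within the roughly 2 mm calibration error.
- **Cover:** The depth image gave a slope of 0.013 rad (limit 0.06), with the upper face at 60.7 mm against the nominal 60. The tool met about 19 N when I pressed it down.
- **Robot:** The fingers were clear and reading no force at the end.

**Checks that disagreed or were missing:**
- My guess for the closed fingers' half-thickness was 7 mm. The stall position implied about 14 mm at the tab, so I judged "home" from the picture instead.
- The first pixel estimate of the reader's yaw was 0.09 rad and the depth fit gave 0.121, which I used.
- My depth reference on the deck in the last picture was spoiled because the fingers were in the region.
- I did not measure the other bench items at the end, but no contact with them was planned or felt.

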